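# Find the complete housing by its weight

### The arm

A 6-joint arm with a two-finger parallel gripper is mounted at the origin on a cart in front of the work surface, level with it; the furniture and walls round the work are solid. World frame = base frame: x ahead of the robot, y to its left, z up, the work surface at z = 0. Lengths are in m, angles in degrees, forces in N, time in s.
With the tool pointing down it reaches from about 0.375 to 0.9 m from the base axis. Payload 3.1 kg.
Tool frame: the origin (TCP) lies at the very end of the fingers, on their centre line; the grasp point (between the pads) lies bot.grip_point_offset behind it (bot.grip_point_offset is the distance from the TCP to the grasp point, in m); z points along the fingers, y is the line along which they close (so a half turn about z gives the same grasp; the last joint's range is limited). The gripper opens to 87 mm and grips with 3 to 60 N. Pads are 19 mm wide; open, the fingers measure 117 mm over their backs; the gripper's body (75 mm by 190 mm) begins 51 mm behind the grasp point.
Start: joints at [53.486, 30.224, 82.088, -0, 67.689, -10.227], TCP at [0.277, 0.56, 0.223] pointing down, gripper open.
Joint ranges: [-176.69, 176.69], [-43.24, 126.21], [12.49, 139.97], [-82, 262], [0, 151.66], [-163.58, 163.58]. Speed limits (degrees/s): [159.86, 159.86, 180, 180, 180, 180].

### API

Orientations are given as a 3x3 rotation matrix whose columns are the frame's x, y, z axes.
In Python, from rig import bot, viewer, ticket gives the robot as it stands.
- The arm moves only by the tool servo_tool, never from a script. Its argument "targets" is a list of rows, each an object with "offset": the shift along the tool's x, y, z in m, a list of three; "dr": the turn, a rotation vector about the tool's x, y, z in degrees, a list of three. In form: [{"offset": [x, y, z], "dr": [ax, ay, az]}, ...]. A call has 1 to 20 rows; each row is the pose to reach, as a shift and turn from the pose commanded when the call began, along the tool's axes at that moment; what a row does not reach only later rows make up. A row lasts 1/12 s, in which the tool goes at most 41.7 mm and 7.16 degrees, less where a joint would pass 70% of its speed; a pose out of reach is approached as far as the arm can. A call with a gripper value outside its range is refused whole. "gripper" is the gripper command: -1 is fully open, 1 is shut, values between are in proportion, set as the call begins (left out, the last holds). The fingers move at their own pace and stop on an object; the grip force is fixed at half the most. Time passes only in rows, so rows that repeat a pose let the fingers close. It gives the time, the measured TCP pose, the force, the opening and the grip force at its end, in the units of the state.
- bot.read_state(): the state, without advancing time (a new reading comes with each control period).
- viewer.capture(name): name is "scene" or "side" or "wrist"; returns a dict with "color" (400x640x3 uint8, red, green, blue), "camera_matrix" (3x3 intrinsics, pixels), "R" (3x3) and "t" (3): a world point X has camera coordinates R X + t. Camera axes: x right, y down, z forward; pixel columns grow to the right and rows downward; lengths in m; the calibration is good to about 2 mm. A picture is of the moment at which its call begins. There is no depth.
- ticket.hand_in(): hands the job in; it is judged then, once.
The state is a dict: "time_s": time; "joint_positions": joint angles; "qvel": joint speeds; "tau": joint torques, N m; "position": TCP position; "tcp_rot": TCP orientation; "force": force on the tool from outside, world axes, zero at the start; "moment": the same for the moment, N m; "opening": opening from 0.0 (shut) to 1.0 (fully open); "grasp_force": force on a finger pad.
Only numpy, scipy, OpenCV 4.12 (cv2) and the standard library are available. Lean on these libraries where they do the work, as an engineer would, in place of code of your own. Each camera call takes 0.05 s, during which the arm holds its last target. There are 200 camera calls.

### The job

Three closed grey housings that look alike lie in the sloped rack; only one has its transformer inside and is clearly heavier than the other two. Find out which by lifting them, and set the heavy one down gently, flat and lid up, in the middle of the aluminium plate. The two light ones must end lying in the rack on its slope, lid outward as they are now, and nothing else on the bench is to be shifted.

Things in the scene. Friction and masses are not known exactly. Their poses are not given: they have to be found in the camera images.
- housing_a: One of three look-alike closed grey housings: 80 mm long (own x), 44 wide (y), 45 high (z), screwed lid on top, connector on the +x end. Origin: centre of underside, z out through the lid. Starts in the rack, lid outward, length along the slope. Any letter may be the complete one: it weighs 0.50 to 0.64 kg, the others 0.17 kg; filling shifts 1 mm inside. Grasp across the 44 mm.
- housing_b: One of three look-alike closed grey housings: 80 mm long (own x), 44 wide (y), 45 high (z), screwed lid on top, connector on the +x end. Origin: centre of underside, z out through the lid. Starts in the rack, lid outward, length along the slope. Any letter may be the complete one: it weighs 0.50 to 0.64 kg, the others 0.17 kg; filling shifts 1 mm inside. Grasp across the 44 mm.
- housing_c: One of three look-alike closed grey housings: 80 mm long (own x), 44 wide (y), 45 high (z), screwed lid on top, connector on the +x end. Origin: centre of underside, z out through the lid. Starts in the rack, lid outward, length along the slope. Any letter may be the complete one: it weighs 0.50 to 0.64 kg, the others 0.17 kg; filling shifts 1 mm inside. Grasp across the 44 mm.
- rack_mid (a point): Point on the rack's sloping floor under the middle housing's centre, 75 mm above the bench. Axes level, not sloping: z up, x the way the floor rises (to the robot's left), y along the rack. Floor slopes 30 degrees, 292 mm wide; housings start at y = -92, 0, +92 mm, 48 mm apart, 31 mm from the end cheeks, held by an 18 mm lip at the lower front edge. Ribs 5 mm high between places.
- rack: Fixed metal rack with a sloping floor; origin on the bench 75 mm below point rack_mid, same axes. Cheeks 25 mm high. Shelf over it: underside 209 mm (end bearers 201 mm) above rack_mid, front edge at x = +3 mm, reaching back 100 mm. Shelf with what lies on it ends 315 mm above the bench. It bars a vertical gripper: draw housings out square to the sloping floor, tool tilted 30 degrees from vertical.
- plate: Fixed aluminium plate on the bench at the right of the rack, 150 (own x) x 120 (own y) mm, on four feet, top 14 mm above the bench. Origin on the bench under its centre. A fixed drawer cabinet 170 mm high (spool on it to 205 mm) stands behind, close to the right of the rack's far end: carry housings over it or lift before swinging across.
- plate_mid (a point): Centre of the plate's top face, z up, axes as the plate.
- screwdriver_y: Yellow-handled screwdriver, 169 mm long, 24 mm thick, lying between rack and plate; a bystander, loose. Origin: centre of its underside.
- board_flat1: Circuit board 90 x 103 x 14 mm lying flat left of the rack's near end; a bystander, loose. Origin: centre of its underside.
- lid_box: White compartment box 74 x 150 x 33 mm at the left; a bystander, loose. Origin: centre of its underside.
- cutters: Red-handled side cutters 64 x 130 x 12 mm lying right of the rack's near end; a bystander, loose. Origin: centre of its underside.
- meter: Multimeter 146 x 68 x 41 mm to the right of the plate; a bystander, loose. Origin: centre of its underside.
Things that resemble listed ones, but are neither listed nor needed, are in the scene too. Leave any blue look-alike of the housing_b alone.

How it is judged (in metres and radians):
At the end, for the whole second after the job is handed in: The heavy housing rests on the plate (plate load over 3.5 N), lid up, tilt under 0.1 rad, within 25 mm of its centre; the other two rest in the rack on the slope: tilt 0.42 to 0.63 rad, within 130 mm sideways, -20 to +25 mm in x and height of rack_mid (contact force between plate and anything else above 3.5 N and ((horizontal distance between housing_a and plate_mid below 0.025 m and z of housing_a in the frame of plate_mid between -0.006 and 0.006 m and angle between housing_a's own z axis and vertical below 0.1 rad and linear speed of each of housing_a, housing_b, housing_c below 0.02 m/s and angle between housing_b's own z axis and vertical between 0.42 and 0.63 rad and y of housing_b in the frame of rack_mid between -0.13 and 0.13 m and x of housing_b in the frame of rack_mid between -0.02 and 0.025 m and z of housing_b in the frame of rack_mid between -0.02 and 0.025 m and angle between housing_c's own z axis and vertical between 0.42 and 0.63 rad and y of housing_c in the frame of rack_mid between -0.13 and 0.13 m and x of housing_c in the frame of rack_mid between -0.02 and 0.025 m and z of housing_c in the frame of rack_mid between -0.02 and 0.025 m) or (horizontal distance between housing_b and plate_mid below 0.025 m and z of housing_b in the frame of plate_mid between -0.006 and 0.006 m and angle between housing_b's own z axis and vertical below 0.1 rad and linear speed of each of housing_b, housing_a, housing_c below 0.02 m/s and angle between housing_a's own z axis and vertical between 0.42 and 0.63 rad and y of housing_a in the frame of rack_mid between -0.13 and 0.13 m and x of housing_a in the frame of rack_mid between -0.02 and 0.025 m and z of housing_a in the frame of rack_mid between -0.02 and 0.025 m and angle between housing_c's own z axis and vertical between 0.42 and 0.63 rad and y of housing_c in the frame of rack_mid between -0.13 and 0.13 m and x of housing_c in the frame of rack_mid between -0.02 and 0.025 m and z of housing_c in the frame of rack_mid between -0.02 and 0.025 m) or (horizontal distance between housing_c and plate_mid below 0.025 m and z of housing_c in the frame of plate_mid between -0.006 and 0.006 m and angle between housing_c's own z axis and vertical below 0.1 rad and linear speed of each of housing_c, housing_a, housing_b below 0.02 m/s and angle between housing_a's own z axis and vertical between 0.42 and 0.63 rad and y of housing_a in the frame of rack_mid between -0.13 and 0.13 m and x of housing_a in the frame of rack_mid between -0.02 and 0.025 m and z of housing_a in the frame of rack_mid between -0.02 and 0.025 m and angle between housing_b's own z axis and vertical between 0.42 and 0.63 rad and y of housing_b in the frame of rack_mid between -0.13 and 0.13 m and x of housing_b in the frame of rack_mid between -0.02 and 0.025 m and z of housing_b in the frame of rack_mid between -0.02 and 0.025 m))); the robot touches nothing.
It fails at once if a housing is dropped on the plate or strikes it: it moves faster than 0.5 m/s with its underside's centre within 40 mm of the centre of the plate's top ((distance between housing_a and plate_mid below 0.04 m and linear speed of housing_a above 0.5 m/s) or (distance between housing_b and plate_mid below 0.04 m and linear speed of housing_b above 0.5 m/s) or (distance between housing_c and plate_mid below 0.04 m and linear speed of housing_c above 0.5 m/s)).
It fails at once if a loose bystander (screwdriver, circuit board, component box, side cutters, multimeter) is moved by more than 25 mm (distance of any of screwdriver_y, board_flat1, lid_box, cutters, meter from where it was at the start of the episode above 0.025 m).
It also fails if it takes over 67 s, if anything falls off the work surface, if the arm or the gripper's body presses on something with over 40 N, if the wrist force passes 120 N, or if a joint passes its speed limit or range.

## Working session

There is one attempt and no reset: what is moved stays moved. The work goes in short steps, Python scripts to look and compute and a tool call to move; the robot and the scene stay as the last step left them, time stands still between calls to the robot, and variables do not carry over. Pictures are saved under pics/ and viewed, at most 10 in all, crops included, and the job is handed in when it is done.

Besides the shell and the picture viewer there is one more tool, called after ">>>" as a command line: name --argument value ..., lists and objects as JSON in quotes. servo_tool: Moves the arm, as the interface text tells. Its arguments: {"type":"object","properties":{"targets":{"type":"array"},"gripper":{"type":"number"}},"required":["targets"]}

```bash
ls; mkdir -p pics; python3 - <<'E'
from rig import bot, viewer
import cv2,numpy as np
np.set_printoptions(precision=4,suppress=True)
s=bot.read_state(); print(s, bot.grip_point_offset)
for n in("scene","side"):
    d=viewer.capture(n); cv2.imwrite(f"pics/{n}0.png",d["color"][:,:,::-1]); print(n,d["camera_matrix"],d["R"],d["t"])
    np.savez(f"pics/{n}0.npz",K=d["camera_matrix"],R=d["R"],t=d["t"])
E
```

```text
pics
{'time_s': 0.0, 'joint_positions': array([ 53.4881,  30.2783,  82.1563,   0.0005,  67.688 , -10.2275]), 'qvel': array([ 0.0373,  0.0245, -0.0891, -0.0405, -0.0621, -0.0558]), 'tau': array([ -0.0013, -44.0045, -17.659 ,   0.0632,   0.0582,  -0.0002]), 'position': array([0.2763, 0.5598, 0.2216]), 'tcp_rot': array([[-0.8966,  0.4428, -0.0013],
       [ 0.4428,  0.8966, -0.0017],
       [ 0.0004, -0.0021, -1.    ]]), 'force': array([ 0.0318, -0.5673,  1.2028]), 'moment': array([0.0179, 0.0179, 0.0083]), 'grasp_force': 0.0, 'opening': 1.0075021865326783} 0.0187
scene [[510.6626   0.     316.8228]
 [  0.     510.6626 198.1383]
 [  0.       0.       1.    ]] [[ 0.3555  0.9345 -0.0158]
 [ 0.7612 -0.2993 -0.5754]
 [-0.5424  0.1926 -0.8177]] [-0.1705 -0.4404  2.2892]
side [[427.1876   0.     316.5986]
 [  0.     427.1876 200.3255]
 [  0.       0.       1.    ]] [[ 0.4591 -0.8884 -0.0023]
 [-0.7931 -0.4088 -0.4515]
 [ 0.4002  0.2091 -0.8923]] [-0.3186  0.4854  1.2175]
```

View pics/scene0.png

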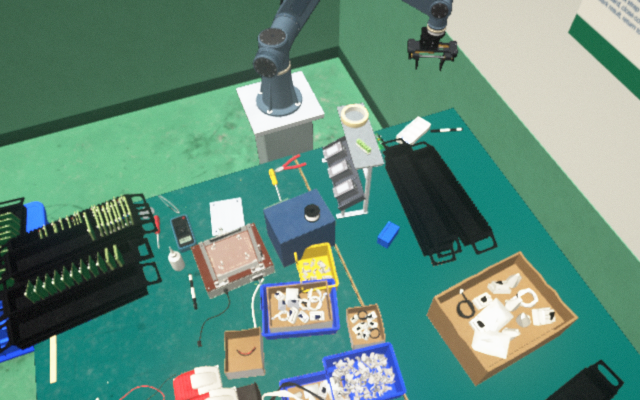

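View pics/side0.png

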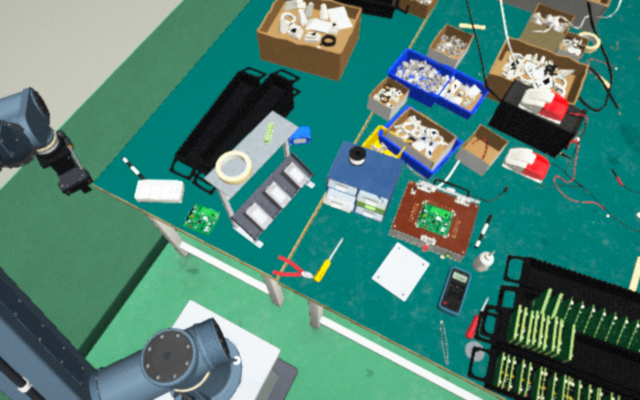

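The side view shows the rack with three grey housings at about (252,213), (273,194) and (295,172), and the blank plate at (400,270). The blue look-alike is at (300,133), and the cabinet is at (362,178). I'll enlarge the rack and plate.

```bash
python3 - <<'E'
import cv2
a=cv2.imread("pics/side0.png")
cv2.imwrite("pics/c1.png",cv2.resize(a[95:255,190:350],None,fx=3.75,fy=3.75,interpolation=cv2.INTER_CUBIC))
b=cv2.resize(a[230:310,360:440],None,fx=5,fy=5,interpolation=cv2.INTER_CUBIC)
s=cv2.imread("pics/scene0.png")
c=cv2.resize(s[125:225,310:390],None,fx=5,fy=5,interpolation=cv2.INTER_CUBIC)
import numpy as np
o=np.zeros((500,800,3),np.uint8); o[:400,:400]=b;o[:,400:]=c
cv2.imwrite("pics/c2.png",o)
E
```

```text
(no output)
```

View pics/c1.png

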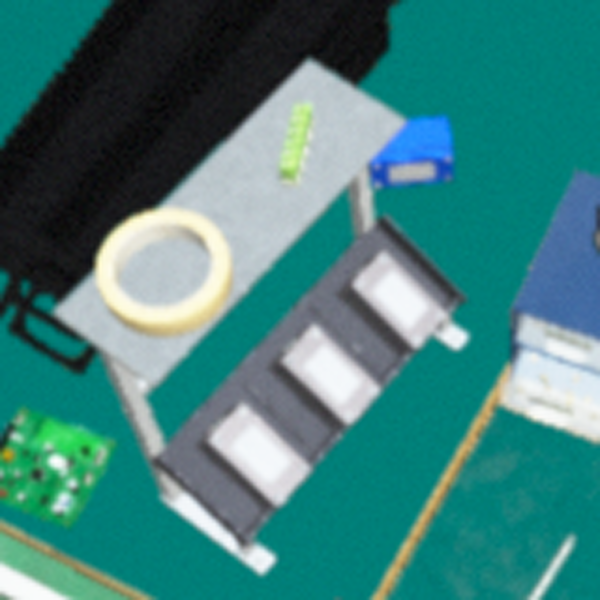

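View pics/c2.png

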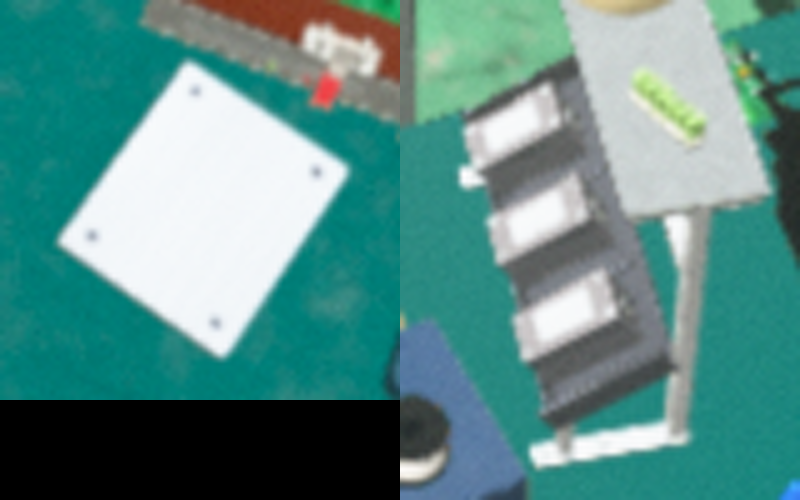

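The crops show the lids of the three housings, near-robot, middle and far. Their side-crop corners are around (208,440)…(273,507), (280,362)…(345,425) and (350,287)…(412,350). The plate corners in its crop are (188,62), (350,170), (223,358) and (58,242). The grey ones in the rack fit the description; the blue one, behind the shelf at crop position (412,150), is the look-alike.

```bash
cat > h.py <<'E'
import numpy as np,cv2
from scipy.optimize import least_squares
np.set_printoptions(precision=4,suppress=True)
C={n:np.load(f"pics/{n}0.npz") for n in("scene","side")}
def proj(c,X):
    x=(c["R"]@np.atleast_2d(X).T).T+c["t"]; x=x@c["K"].T; return x[:,:2]/x[:,2:]
E
python3 - <<'E'
from h import *
S=np.array([[208,440],[243,402],[312,470],[273,507],[280,362],[317,322],[384,388],[345,425],[350,287],[385,250],[450,312],[412,350]])/3.75+[190,95]
T=np.array([[465-400,130],[550-400,82],[562-400,122],[475-400,172],[90,225],[180,172],[197,213],[100,265],[115,320],[208,265],[222,308],[127,362]])/5+[310,125]
# order per housing: side img: (left, top, right, bottom); scene: (left-top,right-top,right-bot,left-bot)
# rack x rises to +y(left); rack y = along rack. side left/top = upslope
c,s=np.cos(np.pi/6),.5
def lid(p,yo):
    a=p[2]; ex=np.array([np.cos(a),np.sin(a),0]); ey=np.array([-np.sin(a),np.cos(a),0]); z=np.array([0,0,1])
    u=c*ex+s*z; n=-s*ex+c*z; o=np.array([p[0],p[1],.075])+yo*ey+.045*n
    return lambda i,j:o+.04*i*u+.022*j*ey
def model(p,cam):
    P=[]
    for yo in(.092,0,-.092):  # near robot -> y>0 if ex=+Y world (ey=-X)
        f=lid(p,yo)
        if cam=="side": P+=[f(1,1),f(1,-1),f(-1,-1),f(-1,1)]
        else: P+=[f(-1,1),f(1,1),f(1,-1),f(-1,-1)]
    return proj(C[cam],P)
r=least_squares(lambda p:np.r_[(model(p,"side")-S).ravel(),(model(p,"scene")-T).ravel()],[.5,.2,1.57],loss="soft_l1")
print(r.x,np.degrees(r.x[2]));print(np.hstack([model(r.x,"side")-S,model(r.x,"scene")-T]))
print([lid(r.x,y)(0,0) for y in(.092,0,-.092)])
# plate
Q=np.array([[188,62],[350,170],[223,358],[58,242]])/5+[360,230]
k=C["side"]
W=[]
for q in Q:
    d=k["R"].T@np.linalg.solve(k["K"],[*q,1]); o=-k["R"].T@k["t"]; W.append(o+d*(.014-o[2])/d[2])
W=np.array(W);print(W,W.mean(0),np.linalg.norm(W-np.roll(W,-1,0),axis=1), np.degrees(np.arctan2(*(W[1]-W[0])[1::-1])))
E
```

```text
[0.5453 0.0806 1.4031] 80.39358444931415
[[-0.878  -0.6762 -1.3038 -0.3565]
 [-0.7274 -0.9127 -0.7469 -0.3863]
 [-0.4935 -1.3162 -0.6053  0.1489]
 [ 0.7686 -0.7318 -1.0184 -0.2113]
 [-0.5056 -1.2769 -1.4581 -1.2385]
 [-1.3522 -0.4729 -1.3571 -0.2862]
 [-1.2736 -0.5164 -2.074   0.5238]
 [ 0.4299 -0.4369 -1.0472 -0.2243]
 [-0.5512 -1.6374 -1.3444 -1.1188]
 [-1.295  -1.1625 -1.265   0.2284]
 [-1.328  -0.3166 -1.2284  1.1542]
 [ 0.5191 -0.973  -1.1974  0.0041]]
[array([0.4509, 0.0738, 0.114 ]), array([0.5416, 0.0584, 0.114 ]), array([0.6323, 0.0431, 0.114 ])]
[[ 0.6076 -0.3387  0.014 ]
 [ 0.587  -0.457   0.014 ]
 [ 0.4401 -0.4306  0.014 ]
 [ 0.4602 -0.3127  0.014 ]] [ 0.5237 -0.3847  0.014 ] [0.1202 0.1492 0.1196 0.1496] -99.87093479293688
```

```bash
cat >> h.py <<'E'
from scipy.spatial.transform import Rotation as Ro
RK=np.array([.5453,.0806,.075]); YAW=np.radians(80.2)
ex=np.array([np.cos(YAW),np.sin(YAW),0]); ey=np.array([-np.sin(YAW),np.cos(YAW),0]); ez=np.array([0,0,1.])
n=-.5*ex+np.cos(np.pi/6)*ez; u=np.cos(np.pi/6)*ex+.5*ez
def Rt(z,y): return np.c_[np.cross(y,z),y,z]
RR=Rt(-n,-ey)            # grasp orientation in the rack
RP=Rt(-ez,np.array([np.cos(np.radians(-10)),np.sin(np.radians(-10)),0])) 
def slot(i,h): return RK+.092*i*ey+h*n   # TCP h above floor
def go(p,R):
    from rig import bot
    s=bot.read_state(); r=s["tcp_rot"]
    o=r.T@(np.asarray(p)-s["position"]); d=Ro.from_matrix(r.T@R).as_rotvec(degrees=True)
    print("offset",o.round(4),"dr",d.round(2),"rows",max(np.linalg.norm(o)/.0417,np.linalg.norm(d)/7.16))
def st():
    from rig import bot
    s=bot.read_state(); print(s["time_s"],s["position"],"F",s["force"],"op",s["opening"]*87,"g",s["grasp_force"],"q",s["joint_positions"].round(1))
E
python3 - <<'E'
from h import *
S=np.array([[208,440],[243,402],[312,470],[273,507],[280,362],[317,322],[384,388],[345,425],[350,287],[385,250],[450,312],[412,350]])/3.75+[190,95]-.37
T=np.array([[65,130],[150,82],[162,122],[75,172],[90,225],[180,172],[197,213],[100,265],[115,320],[208,265],[222,308],[127,362]])/5+[310,125]-.4
def model(p,cam):
    P=[];a=p[2]; ex=np.array([np.cos(a),np.sin(a),0]); ey=np.array([-np.sin(a),np.cos(a),0])
    u=np.cos(np.pi/6)*ex+.5*ez; n=-.5*ex+np.cos(np.pi/6)*ez
    for yo in(.092,0,-.092):
        f=lambda i,j:np.r_[p[:2],.075]+yo*ey+.045*n+.04*i*u+.022*j*ey
        P+=[f(1,1),f(1,-1),f(-1,-1),f(-1,1)] if cam=="side" else [f(-1,1),f(1,1),f(1,-1),f(-1,-1)]
    return proj(C[cam],P)
for w in(.5,1,0):
  r=least_squares(lambda p:np.r_[(model(p,"side")-S).ravel(),w*(model(p,"scene")-T).ravel()],[.5,.2,1.57]); print(r.x,np.degrees(r.x[2]),(model(r.x,"side")-S).mean(0),(model(r.x,"scene")-T).mean(0))
Q=np.array([[188,62],[350,170],[223,358],[58,242]])/5+[360,230]-.4
k=C["side"];W=[]
for q in Q:
    d=k["R"].T@np.linalg.solve(k["K"],[*q,1]); o=-k["R"].T@k["t"]; W.append(o+d*(.014-o[2])/d[2])
print(np.mean(W,0))
go(np.r_[slot(0,.3)],RR); print(slot(0,.3),slot(0,.1))
E
```

```text
[0.5445 0.0799 1.3965] 80.01546760667595 [-0.1644 -0.1854] [-1.0721  0.1177]
[0.5449 0.0813 1.403 ] 80.38360401463383 [-0.4473 -0.4697] [-0.7003  0.1103]
[0.5443 0.0791 1.3925] 79.78542274566155 [0.0002 0.0015] [-1.3045  0.112 ]
[ 0.5243 -0.3831  0.014 ]
offset [-0.4959 -0.4546 -0.1124] dr [-19.32  25.79  71.7 ] rows 16.356277175452327
[ 0.5198 -0.0672  0.3348] [0.5368 0.0313 0.1616]
```

>>> servo_tool --targets '[{"offset":[0,0,-0.04],"dr":[0,0,0]},{"offset":[0,0,-0.08],"dr":[0,0,0]},{"offset":[0,0,-0.12],"dr":[0,0,0]},{"offset":[0,0,-0.16],"dr":[0,0,0]},{"offset":[0,0,-0.2],"dr":[0,0,0]},{"offset":[-0.5,-0.455,-0.2],"dr":[-19.3,25.8,71.7]},{"offset":[-0.5,-0.455,-0.2],"dr":[-19.3,25.8,71.7]},{"offset":[-0.5,-0.455,-0.2],"dr":[-19.3,25.8,71.7]},{"offset":[-0.5,-0.455,-0.2],"dr":[-19.3,25.8,71.7]},{"offset":[-0.5,-0.455,-0.2],"dr":[-19.3,25.8,71.7]},{"offset":[-0.5,-0.455,-0.2],"dr":[-19.3,25.8,71.7]},{"offset":[-0.5,-0.455,-0.2],"dr":[-19.3,25.8,71.7]},{"offset":[-0.5,-0.455,-0.2],"dr":[-19.3,25.8,71.7]},{"offset":[-0.5,-0.455,-0.2],"dr":[-19.3,25.8,71.7]},{"offset":[-0.5,-0.455,-0.2],"dr":[-19.3,25.8,71.7]},{"offset":[-0.5,-0.455,-0.2],"dr":[-19.3,25.8,71.7]},{"offset":[-0.5,-0.455,-0.2],"dr":[-19.3,25.8,71.7]},{"offset":[-0.5,-0.455,-0.2],"dr":[-19.3,25.8,71.7]},{"offset":[-0.5,-0.455,-0.2],"dr":[-19.3,25.8,71.7]},{"offset":[-0.5,-0.455,-0.2],"dr":[-19.3,25.8,71.7]}]' --gripper -0.5

```text
time_s: 1.77
position: [0.5049, -0.0238, 0.4222]
tcp_rot: [[0.148, 0.985, 0.086], [0.852, -0.171, 0.494], [0.502, -0.0, -0.865]]
force: [1.3, -0.1, -0.4]
opening: 0.751
grasp_force: 0.0
```

```bash
sed -i 's/\.5453,\.0806/.5448,.0803/' h.py; python3 - <<'E'
from h import *
st(); go(slot(0,.16),RR)
E
```

```text
1.7667 [ 0.5049 -0.0238  0.4222] F [ 1.3287 -0.1055 -0.4158] op 65.36483232261179 g 0.0 q [-32.6  12.1  85.2  27.7  94.8 -23.4]
offset [-0.0793  0.0216  0.1952] dr [ 0.02 -0.11 -0.06] rows 5.080033001844912
```

>>> servo_tool --targets '[{"offset":[-0.04,0.01,0.02],"dr":[0,-0.1,0]},{"offset":[-0.079,0.02,0.04],"dr":[0,-0.1,0]},{"offset":[-0.079,0.02,0.08],"dr":[0,-0.1,0]},{"offset":[-0.079,0.02,0.12],"dr":[0,-0.1,0]},{"offset":[-0.079,0.02,0.16],"dr":[0,-0.1,0]},{"offset":[-0.079,0.02,0.195],"dr":[0,-0.1,0]},{"offset":[-0.079,0.02,0.195],"dr":[0,-0.1,0]},{"offset":[-0.079,0.02,0.195],"dr":[0,-0.1,0]},{"offset":[-0.079,0.02,0.195],"dr":[0,-0.1,0]}]'

```text
time_s: 2.52
position: [0.5307, 0.0033, 0.2151]
tcp_rot: [[0.146, 0.985, 0.087], [0.854, -0.17, 0.492], [0.499, 0.002, -0.866]]
force: [0.4, 0.0, -0.3]
opening: 0.751
grasp_force: 0.0
```

```bash
python3 - <<'E'
from h import *
from rig import viewer
st(); go(slot(0,.16),RR)
d=viewer.capture("wrist"); np.savez("pics/w1.npz",K=d["camera_matrix"],R=d["R"],t=d["t"]); C={"K":d["camera_matrix"],"R":d["R"],"t":d["t"]}
im=d["color"][:,:,::-1].copy(); 
for i in(1,0,-1):
    P=[RK+.092*i*ey+.045*n+.04*a*u+.022*b*ey for a,b in((1,1),(1,-1),(-1,-1),(-1,1))]
    q=proj(C,P); print(i,q.round(1).tolist())
    if np.abs(q).max()<2000: cv2.polylines(im,[q.round().astype(np.int32)],True,(0,0,255),1)
cv2.imwrite("pics/w1.png",im)
E
```

```text
2.5167 [0.5307 0.0033 0.2151] F [ 0.3882  0.047  -0.346 ] op 65.32964479452528 g 0.0 q [-28.5  26.4  99.3  30.8  67.9 -34. ]
offset [-0.0023  0.0008  0.0005] dr [0.12 0.04 0.08] rows 0.05895190470516999
1 [[203.0, 160.9], [249.1, 160.9], [254.6, 238.1], [212.1, 238.1]]
0 [[299.4, 160.9], [345.4, 160.9], [343.6, 238.0], [301.0, 238.1]]
-1 [[395.6, 160.8], [441.7, 160.8], [432.4, 238.0], [389.9, 238.0]]
```

View pics/w1.png

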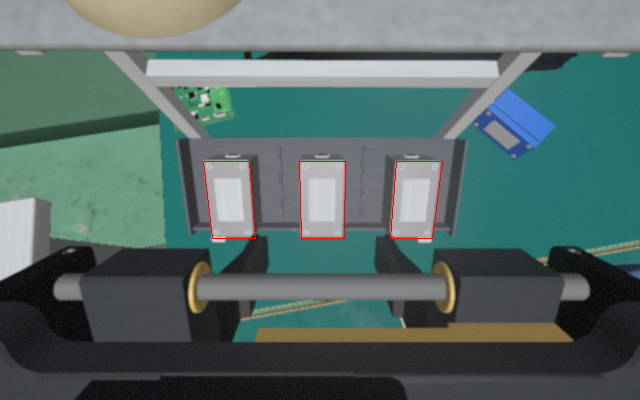

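The overlay shows the three lids at (227,200), (322,200) and (416,200), and my model outlines match them to about 1 px. I'll descend on the middle one.

>>> servo_tool --targets '[{"offset":[-0.002,0.001,0.03],"dr":[0,0,0]},{"offset":[-0.002,0.001,0.06],"dr":[0,0,0]},{"offset":[-0.002,0.001,0.09],"dr":[0,0,0]},{"offset":[-0.002,0.001,0.115],"dr":[0,0,0]},{"offset":[-0.002,0.001,0.13],"dr":[0,0,0]},{"offset":[-0.002,0.001,0.14],"dr":[0,0,0]},{"offset":[-0.002,0.001,0.147],"dr":[0,0,0]},{"offset":[-0.002,0.001,0.15],"dr":[0,0,0]},{"offset":[-0.002,0.001,0.15],"dr":[0,0,0]},{"offset":[-0.002,0.001,0.15],"dr":[0,0,0]}]'

```text
time_s: 3.4
position: [0.5441, 0.0754, 0.0842]
tcp_rot: [[0.146, 0.985, 0.088], [0.854, -0.171, 0.492], [0.5, 0.003, -0.866]]
force: [-0.2, 0.6, -0.2]
opening: 0.751
grasp_force: 0.0
```

>>> servo_tool --targets '[{"offset":[0,0,0],"dr":[0,0,0]},{"offset":[0,0,0],"dr":[0,0,0]},{"offset":[0,0,0],"dr":[0,0,0]},{"offset":[0,0,0],"dr":[0,0,0]},{"offset":[0,0,0],"dr":[0,0,0]},{"offset":[0,0,0],"dr":[0,0,0]},{"offset":[0,0,0],"dr":[0,0,0]},{"offset":[0,0,0],"dr":[0,0,0]}]' --gripper 1

```text
time_s: 4.07
position: [0.5435, 0.0759, 0.0836]
tcp_rot: [[0.147, 0.985, 0.086], [0.854, -0.17, 0.492], [0.5, 0.001, -0.866]]
force: [-0.6, -1.4, 3.0]
opening: 0.509
grasp_force: 30.0
```

```bash
python3 - <<'E'
from h import *
st(); go(slot(0,.01),RR)
E
```

```text
4.0667 [0.5435 0.0759 0.0836] F [-0.629  -1.4257  3.0455] op 44.31228632680437 g 29.999850941821933 q [-20.5  39.  104.6  39.9  50.  -40.5]
offset [-0.0003  0.0005 -0.0003] dr [0.05 0.01 0.03] rows 0.016887473013586566
```

Gripped at 44 mm. Now I lift it 30 mm square to the floor and weigh it.

>>> servo_tool --targets '[{"offset":[0,0,-0.005],"dr":[0,0,0]},{"offset":[0,0,-0.013],"dr":[0,0,0]},{"offset":[0,0,-0.022],"dr":[0,0,0]},{"offset":[0,0,-0.028],"dr":[0,0,0]},{"offset":[0,0,-0.03],"dr":[0,0,0]},{"offset":[0,0,-0.03],"dr":[0,0,0]},{"offset":[0,0,-0.03],"dr":[0,0,0]},{"offset":[0,0,-0.03],"dr":[0,0,0]},{"offset":[0,0,-0.03],"dr":[0,0,0]},{"offset":[0,0,-0.03],"dr":[0,0,0]}]'

```text
time_s: 4.9
position: [0.5404, 0.0615, 0.109]
tcp_rot: [[0.147, 0.985, 0.085], [0.853, -0.17, 0.493], [0.5, -0.0, -0.866]]
force: [-0.8, 0.1, -1.3]
opening: 0.503
grasp_force: 30.0
```

>>> servo_tool --targets '[{"offset":[0,0,0],"dr":[0,0,0]},{"offset":[0,0,0],"dr":[0,0,0]}]'

```text
time_s: 5.07
position: [0.5406, 0.0615, 0.1091]
tcp_rot: [[0.147, 0.985, 0.085], [0.853, -0.17, 0.493], [0.5, 0.0, -0.866]]
force: [0.2, -0.6, -1.8]
opening: 0.497
grasp_force: 30.0
```

Fz changed by about -1.5 N, so the middle one is light. I'll put it back.

>>> servo_tool --targets '[{"offset":[0,0,0.008],"dr":[0,0,0]},{"offset":[0,0,0.016],"dr":[0,0,0]},{"offset":[0,0,0.022],"dr":[0,0,0]},{"offset":[0,0,0.026],"dr":[0,0,0]},{"offset":[0,0,0.028],"dr":[0,0,0]},{"offset":[0,0,0.0295],"dr":[0,0,0]},{"offset":[0,0,0.0295],"dr":[0,0,0]},{"offset":[0,0,0.0295],"dr":[0,0,0]}]'

```text
time_s: 5.73
position: [0.5433, 0.0758, 0.0838]
tcp_rot: [[0.147, 0.985, 0.086], [0.853, -0.17, 0.493], [0.5, 0.001, -0.866]]
force: [1.0, 0.3, -1.7]
opening: 0.501
grasp_force: 30.0
```

>>> servo_tool --targets '[{"offset":[0,0,0],"dr":[0,0,0]},{"offset":[0,0,0],"dr":[0,0,0]},{"offset":[0,0,0],"dr":[0,0,0]},{"offset":[0,0,0],"dr":[0,0,0]},{"offset":[0,0,0],"dr":[0,0,0]},{"offset":[0,0,-0.02],"dr":[0,0,0]},{"offset":[0,0,-0.05],"dr":[0,0,0]},{"offset":[0,0,-0.09],"dr":[0,0,0]},{"offset":[0,0,-0.09],"dr":[0,0,0]},{"offset":[0,0,-0.09],"dr":[0,0,0]}]' --gripper -0.5

```text
time_s: 6.57
position: [0.5369, 0.0301, 0.1633]
tcp_rot: [[0.146, 0.985, 0.09], [0.854, -0.172, 0.491], [0.499, 0.005, -0.867]]
force: [-0.6, 0.8, 0.3]
opening: 0.75
grasp_force: 0.0
```

```bash
python3 - <<'E'
from h import *
st(); go(slot(1,.10),RR); go(slot(1,.01),RR); go(slot(-1,.10),RR);go(slot(-1,.01),RR)
E
```

```text
6.5667 [0.5369 0.0301 0.1633] F [-0.562   0.7838  0.2553] op 65.24476489749016 g 0.0 q [-25.5  30.9 102.   33.7  60.3 -36.1]
offset [-0.0001 -0.0928  0.0014] dr [0.31 0.08 0.08] rows 2.2246377417567618
offset [ 0.0001 -0.0932  0.0914] dr [0.31 0.08 0.08] rows 3.130947694480778
offset [-0.0003  0.0912  0.0024] dr [0.31 0.08 0.08] rows 2.188772855712755
offset [-0.0002  0.0908  0.0924] dr [0.31 0.08 0.08] rows 3.1055670975573597
```

```bash
python3 - <<'E'
from h import *
k=C["side"]
for q in ((575,172),(512,318)):
    q=np.array(q)/3.75+[190,95]-.37
    d=k["R"].T@np.linalg.solve(k["K"],[*q,1]); o=-k["R"].T@k["t"]; X=o+d*(.17-o[2])/d[2]
    v=X-RK; print(X, "rack frame",v@ex,v@ey, "normal dist",v@n,"along slope",v@u)
E
```

```text
[ 0.7826 -0.0497  0.17  ] rack frame -0.08765365762759035 -0.25642065066887854 normal dist 0.1260992421733168 along slope -0.028410294240116908
[ 0.6299 -0.0664  0.17  ] rack frame -0.130068303237848 -0.108844701138151 normal dist 0.1473065649784456 along slope -0.06514245483111414
```

Far slot has only about 8 mm between the gripper body and the cabinet. I'll weigh the near one first.

>>> servo_tool --targets '[{"offset":[0,-0.04,0],"dr":[0.3,0.1,0.1]},{"offset":[0,-0.08,0],"dr":[0.3,0.1,0.1]},{"offset":[0,-0.093,0],"dr":[0.3,0.1,0.1]},{"offset":[0,-0.093,0],"dr":[0.3,0.1,0.1]},{"offset":[0,-0.093,0.03],"dr":[0.3,0.1,0.1]},{"offset":[0,-0.093,0.055],"dr":[0.3,0.1,0.1]},{"offset":[0,-0.093,0.075],"dr":[0.3,0.1,0.1]},{"offset":[0,-0.093,0.085],"dr":[0.3,0.1,0.1]},{"offset":[0,-0.093,0.091],"dr":[0.3,0.1,0.1]},{"offset":[0,-0.093,0.091],"dr":[0.3,0.1,0.1]},{"offset":[0,-0.093,0.091],"dr":[0.3,0.1,0.1]}]'

```text
time_s: 7.48
position: [0.4521, 0.0921, 0.0828]
tcp_rot: [[0.148, 0.986, 0.081], [0.852, -0.169, 0.495], [0.501, -0.005, -0.865]]
force: [-0.4, -0.1, 0.2]
opening: 0.747
grasp_force: 0.0
```

>>> servo_tool --targets '[{"offset":[0,0,0],"dr":[0,0,0]},{"offset":[0,0,0],"dr":[0,0,0]},{"offset":[0,0,0],"dr":[0,0,0]},{"offset":[0,0,0],"dr":[0,0,0]},{"offset":[0,0,0],"dr":[0,0,0]},{"offset":[0,0,0],"dr":[0,0,0]},{"offset":[0,0,0],"dr":[0,0,0]},{"offset":[0,0,0],"dr":[0,0,0]}]' --gripper 1

```text
time_s: 8.15
position: [0.4522, 0.0917, 0.0833]
tcp_rot: [[0.148, 0.985, 0.082], [0.852, -0.17, 0.495], [0.501, -0.003, -0.865]]
force: [-0.9, -2.2, 5.7]
opening: 0.504
grasp_force: 30.0
```

```bash
python3 - <<'E'
from h import *
st(); go(slot(1,.01),RR)
E
```

```text
8.15 [0.4522 0.0917 0.0833] F [-0.8921 -2.1605  5.7166] op 43.810220151878006 g 29.99763688305393 q [-22.8  36.1 117.7  45.1  43.5 -51. ]
offset [-0.0003  0.0011 -0.0005] dr [-0.19 -0.09 -0.07] rows 0.030902470143435886
```

>>> servo_tool --targets '[{"offset":[0,0,-0.005],"dr":[0,0,0]},{"offset":[0,0,-0.013],"dr":[0,0,0]},{"offset":[0,0,-0.022],"dr":[0,0,0]},{"offset":[0,0,-0.028],"dr":[0,0,0]},{"offset":[0,0,-0.03],"dr":[0,0,0]},{"offset":[0,0,-0.03],"dr":[0,0,0]},{"offset":[0,0,-0.03],"dr":[0,0,0]},{"offset":[0,0,-0.03],"dr":[0,0,0]},{"offset":[0,0,-0.03],"dr":[0,0,0]},{"offset":[0,0,-0.03],"dr":[0,0,0]}]'

```text
time_s: 8.98
position: [0.449, 0.0775, 0.1086]
tcp_rot: [[0.149, 0.986, 0.08], [0.852, -0.169, 0.495], [0.502, -0.006, -0.865]]
force: [0.4, -0.6, -1.0]
opening: 0.507
grasp_force: 30.0
```

>>> servo_tool --targets '[{"offset":[0,0,0],"dr":[0,0,0]},{"offset":[0,0,0],"dr":[0,0,0]}]'

```text
time_s: 9.15
position: [0.4491, 0.0774, 0.1087]
tcp_rot: [[0.149, 0.986, 0.08], [0.852, -0.169, 0.495], [0.502, -0.005, -0.865]]
force: [-0.1, -0.2, -1.9]
opening: 0.503
grasp_force: 30.0
```

The near one is light too. I'll put it back; by elimination the far one should be heavy.

>>> servo_tool --targets '[{"offset":[0,0,0.008],"dr":[0,0,0]},{"offset":[0,0,0.016],"dr":[0,0,0]},{"offset":[0,0,0.022],"dr":[0,0,0]},{"offset":[0,0,0.026],"dr":[0,0,0]},{"offset":[0,0,0.028],"dr":[0,0,0]},{"offset":[0,0,0.0295],"dr":[0,0,0]},{"offset":[0,0,0.0295],"dr":[0,0,0]},{"offset":[0,0,0.0295],"dr":[0,0,0]}]'

```text
time_s: 9.82
position: [0.4511, 0.0919, 0.0834]
tcp_rot: [[0.148, 0.986, 0.08], [0.852, -0.168, 0.495], [0.502, -0.005, -0.865]]
force: [-2.2, -2.3, 1.9]
opening: 0.499
grasp_force: 30.0
```

>>> servo_tool --targets '[{"offset":[0,0,0],"dr":[0,0,0]},{"offset":[0,0,0],"dr":[0,0,0]},{"offset":[0,0,0],"dr":[0,0,0]},{"offset":[0,0,0],"dr":[0,0,0]},{"offset":[0,0,0],"dr":[0,0,0]},{"offset":[0,0,-0.02],"dr":[0,0,0]},{"offset":[0,0,-0.05],"dr":[0,0,0]},{"offset":[0,0,-0.09],"dr":[0,0,0]},{"offset":[0,0,-0.13],"dr":[0,0,0]},{"offset":[0,0,-0.14],"dr":[0,0,0]},{"offset":[0,0,-0.14],"dr":[0,0,0]}]' --gripper -0.5

```text
time_s: 10.73
position: [0.4423, 0.0204, 0.2067]
tcp_rot: [[0.147, 0.985, 0.087], [0.854, -0.171, 0.491], [0.499, 0.002, -0.867]]
force: [0.0, 0.0, -0.9]
opening: 0.754
grasp_force: 0.0
```

```bash
python3 - <<'E'
from h import *
st(); go(slot(-1,.15)+.004*u,RR);go(slot(-1,.01)+.004*u,RR)
E
```

```text
10.7333 [0.4423 0.0204 0.2067] F [ 0.0493  0.0056 -0.8734] op 65.57495085396175 g 0.0 q [-32.1  21.2 111.9  31.3  62.9 -40.8]
offset [0.0043 0.1828 0.0027] dr [0.13 0.06 0.02] rows 4.386209133106026
offset [0.0045 0.1825 0.1427] dr [0.13 0.06 0.02] rows 5.556315820495144
```

>>> servo_tool --targets '[{"offset":[0.004,0.04,0],"dr":[0,0,0]},{"offset":[0.004,0.08,0],"dr":[0,0,0]},{"offset":[0.004,0.12,0],"dr":[0,0,0]},{"offset":[0.004,0.16,0],"dr":[0,0,0]},{"offset":[0.004,0.182,0],"dr":[0,0,0]},{"offset":[0.004,0.182,0],"dr":[0,0,0]},{"offset":[0.004,0.182,0.03],"dr":[0,0,0]},{"offset":[0.004,0.182,0.05],"dr":[0,0,0]},{"offset":[0.004,0.182,0.05],"dr":[0,0,0]},{"offset":[0.004,0.182,0.05],"dr":[0,0,0]}]'

```text
time_s: 11.57
position: [0.6221, 0.0217, 0.1603]
tcp_rot: [[0.15, 0.986, 0.075], [0.851, -0.167, 0.497], [0.503, -0.011, -0.864]]
force: [-0.4, -0.4, 0.1]
opening: 0.75
grasp_force: 0.0
```

```bash
python3 - <<'E'
from h import *
from rig import viewer
st(); go(slot(-1,.01)+.004*u,RR)
a=viewer.capture("side")["color"][:,:,::-1]; b=viewer.capture("scene")["color"][:,:,::-1]
o=np.hstack([cv2.resize(x,(400,400),interpolation=cv2.INTER_CUBIC) for x in (a[80:240,240:400],b[100:240,250:390])]); cv2.imwrite("pics/m1.png",o)
E
```

```text
11.5667 [0.6221 0.0217 0.1603] F [-0.4493 -0.3684  0.1241] op 65.27594919034298 g 0.0 q [-22.7  36.7  89.   32.2  66.1 -29.3]
offset [-0.0003  0.0068  0.0861] dr [-0.62 -0.18 -0.16] rows 2.071409413155072
```

View pics/m1.png

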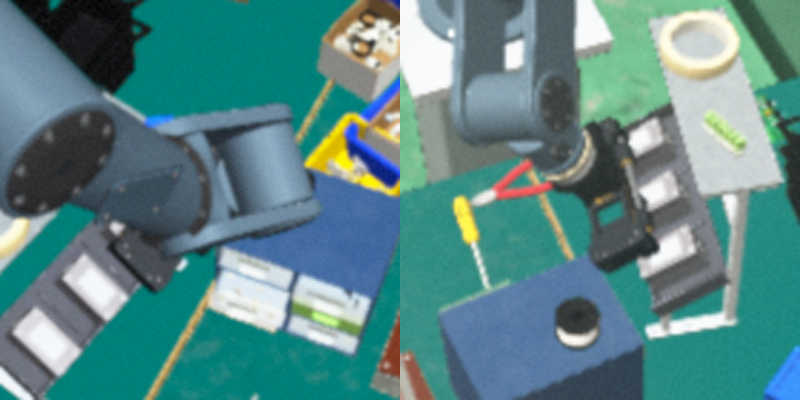

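The side crop (left) shows both light housings back in place at (45,340) and (95,280). The scene crop (right) shows the gripper at (620,235), clear of the cabinet corner at (600,262). I'll descend slowly.

>>> servo_tool --targets '[{"offset":[0,0.006,0.01],"dr":[-0.6,-0.2,-0.1]},{"offset":[0,0.006,0.025],"dr":[-0.6,-0.2,-0.1]},{"offset":[0,0.006,0.04],"dr":[-0.6,-0.2,-0.1]},{"offset":[0,0.006,0.05],"dr":[-0.6,-0.2,-0.1]},{"offset":[0,0.006,0.05],"dr":[-0.6,-0.2,-0.1]},{"offset":[0,0.006,0.05],"dr":[-0.6,-0.2,-0.1]}]'

```text
time_s: 12.17
position: [0.6344, 0.0435, 0.1194]
tcp_rot: [[0.147, 0.985, 0.091], [0.854, -0.173, 0.49], [0.498, 0.005, -0.867]]
force: [-0.1, 1.2, -0.2]
opening: 0.748
grasp_force: 0.0
```

```bash
python3 - <<'E'
from h import *
st(); go(slot(-1,.01)+.004*u,RR)
E
```

```text
12.1667 [0.6344 0.0435 0.1194] F [-0.1262  1.1863 -0.1886] op 65.09604926679206 g 0.0 q [-20.3  40.2  89.9  34.4  60.5 -30.5]
offset [ 0.0001 -0.0027  0.0389] dr [0.33 0.1  0.03] rows 0.9352622225498408
```

>>> servo_tool --targets '[{"offset":[0,-0.001,0.01],"dr":[0.1,0,0]},{"offset":[0,-0.001,0.02],"dr":[0.1,0,0]},{"offset":[0,-0.001,0.03],"dr":[0.1,0,0]},{"offset":[0,-0.001,0.035],"dr":[0.1,0,0]},{"offset":[0,-0.001,0.038],"dr":[0.1,0,0]},{"offset":[0,-0.001,0.038],"dr":[0.1,0,0]},{"offset":[0,-0.001,0.038],"dr":[0.1,0,0]}]'

```text
time_s: 12.75
position: [0.6367, 0.0627, 0.0858]
tcp_rot: [[0.147, 0.985, 0.088], [0.854, -0.172, 0.491], [0.498, 0.003, -0.867]]
force: [0.2, 0.4, 0.5]
opening: 0.752
grasp_force: 0.0
```

>>> servo_tool --targets '[{"offset":[0,0,0],"dr":[0,0,0]},{"offset":[0,0,0],"dr":[0,0,0]},{"offset":[0,0,0],"dr":[0,0,0]},{"offset":[0,0,0],"dr":[0,0,0]},{"offset":[0,0,0],"dr":[0,0,0]},{"offset":[0,0,0],"dr":[0,0,0]},{"offset":[0,0,0],"dr":[0,0,0]},{"offset":[0,0,0],"dr":[0,0,0]}]' --gripper 1

```text
time_s: 13.42
position: [0.6355, 0.0627, 0.0862]
tcp_rot: [[0.147, 0.985, 0.086], [0.854, -0.17, 0.491], [0.499, 0.001, -0.867]]
force: [-4.8, -1.9, 5.5]
opening: 0.504
grasp_force: 30.0
```

```bash
python3 - <<'E'
from h import *
st(); go(slot(-1,.01)+.004*u,RR)
E
```

```text
13.4167 [0.6355 0.0627 0.0862] F [-4.7564 -1.9433  5.473 ] op 43.88349860525832 g 29.99502253253013 q [-18.5  43.   90.7  36.   57.  -31.7]
offset [ 0.     -0.0003  0.0006] dr [0.07 0.08 0.03] rows 0.017308555913848722
```

>>> servo_tool --targets '[{"offset":[0,0,-0.005],"dr":[0,0,0]},{"offset":[0,0,-0.013],"dr":[0,0,0]},{"offset":[0,0,-0.022],"dr":[0,0,0]},{"offset":[0,0,-0.028],"dr":[0,0,0]},{"offset":[0,0,-0.03],"dr":[0,0,0]},{"offset":[0,0,-0.03],"dr":[0,0,0]},{"offset":[0,0,-0.03],"dr":[0,0,0]},{"offset":[0,0,-0.03],"dr":[0,0,0]},{"offset":[0,0,-0.03],"dr":[0,0,0]},{"offset":[0,0,-0.03],"dr":[0,0,0]}]'

```text
time_s: 14.25
position: [0.6338, 0.048, 0.1117]
tcp_rot: [[0.147, 0.985, 0.088], [0.854, -0.172, 0.491], [0.498, 0.003, -0.867]]
force: [0.5, 0.1, -6.1]
opening: 0.502
grasp_force: 30.0
```

```bash
python3 - <<'E'
from h import *
st(); g=slot(-1,.04)+.004*u
go(g+.22*n,RR)
E
```

```text
14.25 [0.6338 0.048  0.1117] F [ 0.4871  0.1315 -6.1471] op 43.67560244069997 g 29.994133869186044 q [-19.9  40.8  90.1  34.7  59.7 -30.8]
offset [-0.0003 -0.0005 -0.2199] dr [0.18 0.11 0.02] rows 5.273232842465236
```

It weighs about 6 N, so the far one is the heavy housing. I'll draw it out and raise it.

>>> servo_tool --targets '[{"offset":[0,0,-0.015],"dr":[0,0,0]},{"offset":[0,0,-0.035],"dr":[0,0,0]},{"offset":[0,0,-0.06],"dr":[0,0,0]},{"offset":[0,0,-0.09],"dr":[0,0,0]},{"offset":[0,0,-0.12],"dr":[0,0,0]},{"offset":[0,0,-0.15],"dr":[0,0,0]},{"offset":[0,0,-0.18],"dr":[0,0,0]},{"offset":[0,0,-0.205],"dr":[0,0,0]},{"offset":[0,0,-0.22],"dr":[0,0,0]},{"offset":[0,0,-0.22],"dr":[0,0,0]},{"offset":[0,0,-0.22],"dr":[0,0,0]}]'

```text
time_s: 15.17
position: [0.6144, -0.0602, 0.3028]
tcp_rot: [[0.147, 0.985, 0.089], [0.855, -0.172, 0.49], [0.498, 0.004, -0.867]]
force: [-0.1, 1.0, -6.3]
opening: 0.5
grasp_force: 30.0
```

```bash
cat >> h.py <<'E'
PM=np.array([.5243,-.3831,.014]); PT=PM+.004*RP[:,0]
E
python3 - <<'E'
from h import *
st(); go(PT+[0,0,.28],RP); print(PT)
E
```

```text
15.1667 [ 0.6144 -0.0602  0.3028] F [-0.1068  0.9694 -6.3128] op 43.513161054119855 g 29.993867743760347 q [-29.9  27.8  79.7  28.1  84.2 -25.9]
offset [-0.2901 -0.0331 -0.1566] dr [  0.2  -29.87   0.14] rows 7.945585252918944
[ 0.525  -0.3792  0.014 ]
```

>>> servo_tool --targets '[{"offset":[-0.01,-0.001,-0.0054],"dr":[0,-1,0]},{"offset":[-0.03,-0.003,-0.016],"dr":[0,-3,0]},{"offset":[-0.055,-0.006,-0.03],"dr":[0,-5.5,0]},{"offset":[-0.08,-0.009,-0.043],"dr":[0,-8,0]},{"offset":[-0.105,-0.012,-0.057],"dr":[0,-11,0]},{"offset":[-0.13,-0.015,-0.07],"dr":[0,-14,0]},{"offset":[-0.155,-0.018,-0.084],"dr":[0,-17,0]},{"offset":[-0.18,-0.02,-0.097],"dr":[0,-20,0]},{"offset":[-0.205,-0.023,-0.111],"dr":[0,-22.5,0]},{"offset":[-0.23,-0.026,-0.124],"dr":[0,-25,0]},{"offset":[-0.255,-0.029,-0.138],"dr":[0,-27,0]},{"offset":[-0.275,-0.031,-0.148],"dr":[0.1,-28.7,0]},{"offset":[-0.286,-0.033,-0.154],"dr":[0.2,-29.5,0.1]},{"offset":[-0.29,-0.033,-0.156],"dr":[0.2,-29.9,0.1]},{"offset":[-0.29,-0.033,-0.156],"dr":[0.2,-29.9,0.1]},{"offset":[-0.29,-0.033,-0.156],"dr":[0.2,-29.9,0.1]}]'

```text
time_s: 16.5
position: [0.5256, -0.3771, 0.2924]
tcp_rot: [[0.172, 0.985, -0.001], [0.985, -0.172, 0.003], [0.003, -0.002, -1.0]]
force: [-0.5, -0.3, -6.3]
opening: 0.507
grasp_force: 30.0
```

```bash
python3 - <<'E'
from h import *
st(); go(PT+[0,0,.06],RP)
E
```

```text
16.5 [ 0.5256 -0.3771  0.2924] F [-0.5047 -0.2731 -6.3479] op 44.114754065929716 g 29.99404721427709 q [-45.6  28.3  73.8   0.1  78.1 -35.7]
offset [-0.0029  0.0002  0.2184] dr [-0.1  -0.18  0.09] rows 5.236802589091681
```

>>> servo_tool --targets '[{"offset":[-0.002,0,0.012],"dr":[0,0,0]},{"offset":[-0.002,0,0.036],"dr":[0,0,0]},{"offset":[-0.002,0,0.064],"dr":[0,0,0]},{"offset":[-0.002,0,0.092],"dr":[0,0,0]},{"offset":[-0.002,0,0.12],"dr":[0,0,0]},{"offset":[-0.002,0,0.148],"dr":[0,0,0]},{"offset":[-0.002,0,0.174],"dr":[0,0,0]},{"offset":[-0.002,0,0.196],"dr":[0,0,0]},{"offset":[-0.002,0,0.21],"dr":[0,0,0]},{"offset":[-0.002,0,0.218],"dr":[0,0,0]},{"offset":[-0.002,0,0.218],"dr":[0,0,0]},{"offset":[-0.002,0,0.218],"dr":[0,0,0]},{"offset":[-0.002,0,0.218],"dr":[0,0,0]}]'

```text
time_s: 17.58
position: [0.5261, -0.3812, 0.0766]
tcp_rot: [[0.172, 0.985, 0.002], [0.985, -0.172, -0.002], [-0.002, 0.002, -1.0]]
force: [0.4, 0.2, -5.3]
opening: 0.498
grasp_force: 30.0
```

```bash
python3 - <<'E'
from h import *
from rig import viewer
st(); go(PT+[0,0,.0106],RP)
a=viewer.capture("side")["color"][:,:,::-1]; b=viewer.capture("wrist")["color"][:,:,::-1]
o=np.hstack([cv2.resize(a[200:320,340:460],(400,400),interpolation=cv2.INTER_CUBIC),cv2.resize(b,(400,250))[:, :].repeat(1,0) if 0 else cv2.copyMakeBorder(cv2.resize(b,(400,250)),0,150,0,0,cv2.BORDER_CONSTANT)]); cv2.imwrite("pics/m2.png",o)
E
```

```text
17.5833 [ 0.5261 -0.3812  0.0766] F [ 0.356   0.1606 -5.2647] op 43.356096227414646 g 29.9939922709018 q [-45.8  42.3  84.8  -0.   52.8 -35.8]
offset [ 0.0019 -0.0016  0.0519] dr [0.11 0.09 0.09] rows 1.2471340420965678
```

View pics/m2.png

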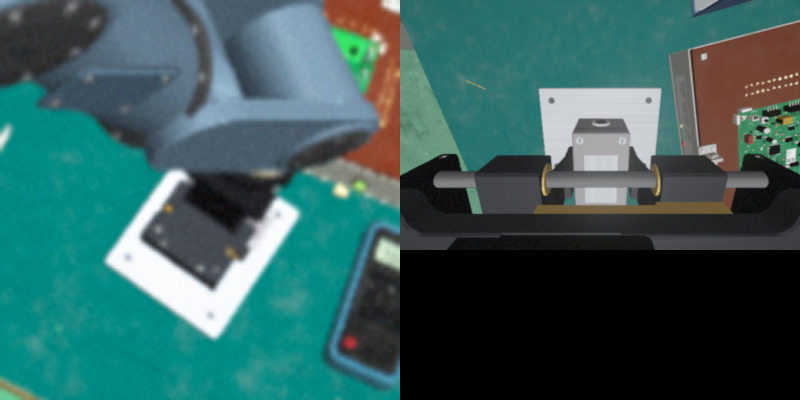

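The wrist view (right) shows the housing at (600,160), centred sideways on the plate (540–660) and squarely held. I'll descend gently.

>>> servo_tool --targets '[{"offset":[0.001,-0.001,0.008],"dr":[0.1,0.1,0]},{"offset":[0.001,-0.001,0.018],"dr":[0.1,0.1,0]},{"offset":[0.001,-0.001,0.028],"dr":[0.1,0.1,0]},{"offset":[0.001,-0.001,0.036],"dr":[0.1,0.1,0]},{"offset":[0.001,-0.001,0.042],"dr":[0.1,0.1,0]},{"offset":[0.001,-0.001,0.046],"dr":[0.1,0.1,0]},{"offset":[0.001,-0.001,0.048],"dr":[0.1,0.1,0]},{"offset":[0.001,-0.001,0.048],"dr":[0.1,0.1,0]},{"offset":[0.001,-0.001,0.048],"dr":[0.1,0.1,0]},{"offset":[0.001,-0.001,0.048],"dr":[0.1,0.1,0]}]'

```text
time_s: 18.52
position: [0.5246, -0.3798, 0.0278]
tcp_rot: [[0.173, 0.985, -0.001], [0.985, -0.173, 0.001], [0.001, -0.001, -1.0]]
force: [0.2, -0.2, -5.7]
opening: 0.502
grasp_force: 30.0
```

>>> servo_tool --targets '[{"offset":[0,0,0.001],"dr":[0,0,0]},{"offset":[0,0,0.002],"dr":[0,0,0]},{"offset":[0,0,0.002],"dr":[0,0,0]},{"offset":[0,0,0.002],"dr":[0,0,0]}]'

```text
time_s: 18.85
position: [0.5243, -0.3795, 0.0254]
tcp_rot: [[0.172, 0.985, -0.002], [0.985, -0.172, 0.002], [0.002, -0.002, -1.0]]
force: [0.4, 0.2, -6.0]
opening: 0.502
grasp_force: 30.0
```

>>> servo_tool --targets '[{"offset":[0,0,0.0005],"dr":[0,0,0]},{"offset":[0,0,0.001],"dr":[0,0,0]},{"offset":[0,0,0.0015],"dr":[0,0,0]},{"offset":[0,0,0.0015],"dr":[0,0,0]},{"offset":[0,0,0.0015],"dr":[0,0,0]}]'

```text
time_s: 19.27
position: [0.5243, -0.3795, 0.025]
tcp_rot: [[0.172, 0.985, -0.002], [0.985, -0.172, 0.002], [0.001, -0.002, -1.0]]
force: [-3.1, 3.3, 5.8]
opening: 0.504
grasp_force: 30.0
```

It's seated: the force swung to +5.8 N. Release and retreat.

>>> servo_tool --targets '[{"offset":[0,0,0],"dr":[0,0,0]},{"offset":[0,0,0],"dr":[0,0,0]},{"offset":[0,0,0],"dr":[0,0,0]},{"offset":[0,0,0],"dr":[0,0,0]},{"offset":[0,0,0],"dr":[0,0,0]},{"offset":[0,0,-0.015],"dr":[0,0,0]},{"offset":[0,0,-0.04],"dr":[0,0,0]},{"offset":[0,0,-0.08],"dr":[0,0,0]},{"offset":[0,0,-0.12],"dr":[0,0,0]},{"offset":[0,0,-0.16],"dr":[0,0,0]},{"offset":[-0.04,0,-0.2],"dr":[0,0,0]},{"offset":[-0.08,0,-0.24],"dr":[0,0,0]},{"offset":[-0.12,0,-0.26],"dr":[0,0,0]},{"offset":[-0.16,0,-0.26],"dr":[0,0,0]},{"offset":[-0.2,0,-0.26],"dr":[0,0,0]},{"offset":[-0.2,0,-0.26],"dr":[0,0,0]},{"offset":[-0.2,0,-0.26],"dr":[0,0,0]},{"offset":[-0.2,0,-0.26],"dr":[0,0,0]}]' --gripper -0.5

```text
time_s: 20.77
position: [0.4891, -0.5785, 0.2825]
tcp_rot: [[0.175, 0.985, -0.002], [0.985, -0.175, 0.003], [0.003, -0.002, -1.0]]
force: [0.1, 0.9, 0.1]
opening: 0.748
grasp_force: 0.0
```

```bash
python3 - <<'E'
from h import *
from rig import viewer
st()
a=viewer.capture("side")["color"][:,:,::-1]
q=proj(C["side"],[PM+[0,0,.045]+.04*i*RP[:,0]+.022*j*RP[:,1] for i,j in((1,1),(1,-1),(-1,-1),(-1,1))]); print(q)
cv2.imwrite("pics/f.png",cv2.resize(a[100:330,170:476],(798,600),interpolation=cv2.INTER_CUBIC))
E
```

```text
20.7667 [ 0.4891 -0.5785  0.2825] F [0.1096 0.9484 0.1136] op 65.07365716074376 g 0.0 q [-58.2  38.8  55.6  -0.   85.7 -48.1]
[[395.9079 253.1209]
 [388.0863 264.0471]
 [410.6233 279.6218]
 [418.3036 268.3193]]
```

View pics/f.png

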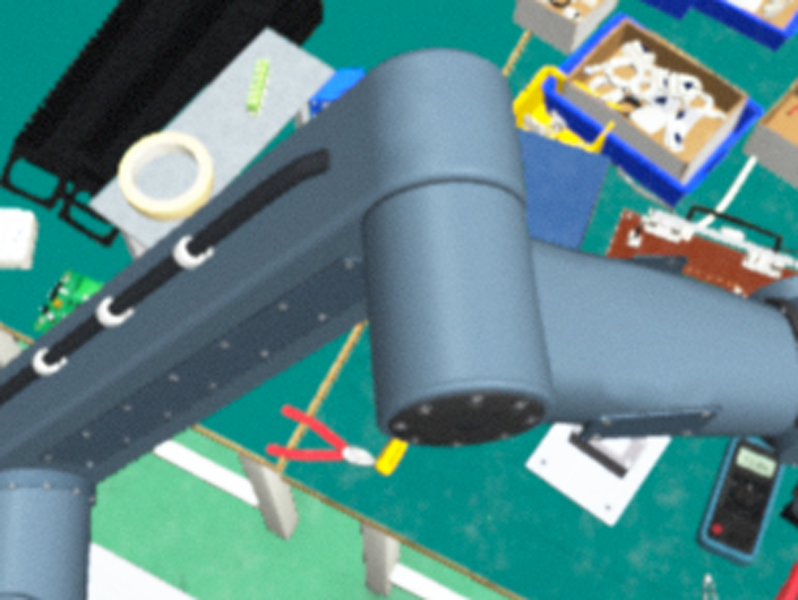

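The arm blocks the side view; only a corner of the housing on the plate shows, at (600,450). I'll check with the scene camera.

```bash
python3 - <<'E'
from h import *
from rig import viewer
b=viewer.capture("scene")["color"][:,:,::-1].copy(); c=C["scene"]
for base,X,Y,Z in [(PM,RP[:,0],RP[:,1],ez)]+[(RK+.092*i*ey,u,ey,n) for i in(0,1)]:
    q=proj(c,[base+.045*Z+.04*i*X+.022*j*Y for i,j in((1,1),(1,-1),(-1,-1),(-1,1))]); print(q.round(1).tolist())
cv2.imwrite("pics/g.png",np.hstack([cv2.resize(x,(400,400),interpolation=cv2.INTER_CUBIC) for x in (b[170:270,180:280],b[125:225,300:400])]))
E
```

```text
[[235.2, 211.9], [234.0, 202.2], [212.5, 205.8], [213.4, 215.5]]
[[344.5, 159.0], [347.2, 168.1], [328.8, 177.7], [326.4, 168.6]]
[[339.2, 140.9], [341.7, 149.5], [323.9, 159.1], [321.7, 150.5]]
```

View pics/g.png

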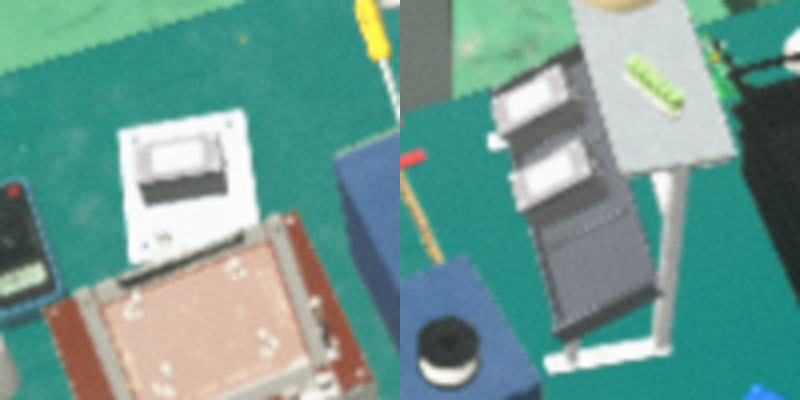

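The left crop shows the housing lid at (135–222, 133–182), matching the predicted centred outline (130–221, 129–182). The right crop shows the two light housings in their places. Done, so I'm handing in.

```bash
python3 -c "
from rig import ticket
print(ticket.hand_in())"
```

```text
the job is handed in; nothing more can be done
None
```

The heavy housing was the far one in the rack; it now sits lid up at the centre of the plate, the two light ones are back in the rack, and the job is handed in (no verdict was returned).

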